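# Pin the crate cover and draw out the plant stake

## Robot

A 6-joint arm with a two-finger parallel gripper is mounted at the origin on the work surface. World frame = base frame: x ahead of the robot, y to its left, z up, the work surface at z = 0. Lengths are in m, angles in degrees, forces in N, time in s.
With the tool pointing down it reaches from about 0.4 to 0.825 m from the base axis. Payload 7 kg.
Tool frame: the origin (TCP) lies on the centre line of the jaws, within the pads' length; the fingertips stand 22 mm ahead of it and the grasp point (between the pads) lies 3 mm ahead of it; z points along the fingers, y is the line along which they close (so a half turn about z gives the same grasp; the last joint's range is limited). The gripper opens to 88 mm and grips with 3 to 60 N. Pads are 19 mm wide; open, the fingers measure 130 mm over their backs; the gripper's body (78 mm by 193 mm) begins 47 mm behind the grasp point.
Start: joints at [-56.03, 20.546, 0.682, 0, -70.136, -16.507], TCP at [0.203, -0.644, 0.249] pointing down, gripper open.
Joint ranges: [-176.03, 176.03], [-82.01, 121.73], [-58.28, 71.71], [-173.87, 95.51], [-174.79, -0.11], [-173.66, 173.66]. Speed limits (degrees/s): [136.94, 136.94, 172.46, 180, 180, 180].

## Interface

Orientations are given as [roll, pitch, yaw] about the fixed x, y, z axes, in that order (R = Rz(yaw) Ry(pitch) Rx(roll)).
In Python, from plant import get_state, cams, r gives the robot as it stands.
- The arm moves only by the tool apply_moves, never from a script. Its argument "targets" is a list of rows, each an object with "dp": the shift along the world's x, y, z in m, a list of three; "yaw": the turn about the world's z in degrees. In form: [{"dp": [x, y, z], "yaw": yaw}, ...]. A call has 1 to 20 rows; each row is the pose to reach, as a shift and turn from the pose commanded when the call began; what a row does not reach only later rows make up. A row lasts 1/12 s, in which the tool goes at most 41.7 mm and 7.16 degrees, less where a joint would pass 70% of its speed; a pose out of reach is approached as far as the arm can. A call with a gripper value outside its range is refused whole. "grip" is the gripper command: -1 is fully open, 1 is shut, values between are in proportion, set as the call begins (left out, the last holds). The fingers move at their own pace and stop on an object; "squeeze" is the grip in N (left out, the last holds). Time passes only in rows, so rows that repeat a pose let the fingers close. It gives the time, the measured TCP pose, the force, the opening and the grip force at its end, in the units of the state.
- get_state(): the state, without advancing time (a new reading comes with each control period).
- cams.capture(name): name is "side" or "top" or "wrist"; returns a dict with "image" (480x640x3 uint8, red, green, blue), "range_z" (480x640 float32, m along the optical axis (not along the pixel's ray), 0 where there is no reading), "fx", "fy", "cx", "cy" (pixels), "k1" (the pictures are not rectified: a ray, as slopes to the right and down, at radius r is drawn at 1 + k1 r^2 times it, then the intrinsics apply), "R" (3x3) and "t" (3): a world point X has camera coordinates R X + t; the wrist camera has in their place "T_tool_cam" (4x4, takes a point from camera to tool coordinates, whose origin is the TCP and whose axes are the flange's). Camera axes: x right, y down, z forward; pixel columns grow to the right and rows downward; lengths in m; the calibration is good to about 2 mm. A picture is of the moment at which its call begins: read the wrist's pose just before it.
- r.close_job(): hands the job in; it is judged then, once.
The state is a dict: "time_s": time; "joints": joint angles; "qd": joint speeds; "joint_torque": joint torques, N m; "tcp_pos": TCP position; "eef_rot": TCP orientation; "contact_force": force on the tool from outside, world axes, zero at the start; "moment": the same for the moment, N m; "gripper_width": finger opening in m; "gripper_force": force on a finger pad.
Only numpy, scipy, OpenCV 4.12 (cv2) and the standard library are available. Lean on these libraries where they do the work, as an engineer would, in place of code of your own. Each camera call takes 0.05 s, during which the arm holds its last target. There are 200 camera calls.

## Task

The sliding cover of the low wooden crate is drawn half back: first push the headed steel pin in the bracket at its side fully home, so that the cover is locked. Then take the long wooden stake by the end that shows in the open half, tilt it and draw it out slantwise through the opening, and finish still holding it motionless in the air, all of it at least 6 cm above the crate's cover. Leave the pot, the candle and the jar standing where they are.

Things in the scene. Friction and masses are not known exactly. Their poses are not given: they have to be found in the camera images.
- crate: low slatted wooden crate fixed to the table, outside 290 (x) x 190 (y) mm. Origin: centre of its underside on the table; z up, x along its length away from the robot (at yaw 0), y to the left. Inside 270 x 170 mm, walls 10 mm, inner floor 30 mm above the table. Side walls and near (-x) wall reach 88 mm above the table, the far (+x) wall only 72 mm
- opening (a point): centre of the crate's opening, level with the top of the far wall: crate x = +72.5, y = 0, 72 mm above the table. The opening runs from the cover's edge at x = +10 to the far wall at x = +135 mm, over the full inner width of 170 mm
- cover_edge (a point): middle of the top edge of the crate's wooden cover, at crate x = +10, y = 0, 98 mm above the table. The cover is a flat board 10 mm thick lying on the walls (88 to 98 mm above the table; two battens on it reach 104 mm) and hides the -x half of the crate back to x = -145. It does not move in this task
- bracket (a point): centre of the top of the steel bracket on the crate's +y side wall: crate x = -10, y = +122, 103 mm above the table. A fork of two tongues, 34 mm long in x, out to y = +149 mm, with the cover's lug between them; tongues and lug have vertical holes in line, in which the pin stands
- stake: loose square wooden stake, 250 mm long, 24 x 24 mm, about 100 g, lying lengthwise on the crate's inner floor. Origin: centre of its underside; x along it to the blunt head end, which lies in the opening near the far wall; the other 35 mm step down to a point, under the cover. Longer than the opening: comes out head first, point low, tilted 10 to 14 degrees at first, more as it is drawn out
- stake_head (a point): centre of the stake's blunt end face (x = +125 mm, 12 mm above its underside)
- stake_point (a point): the stake's pointed end (x = -125 mm, 12 mm above its underside)
- pin_top (a point): centre of the top of the pin's head, a steel disc 26 mm across and 7 mm thick. The pin (10 mm thick shank) stands upright in the bracket at x = -10, y = +122 mm of the crate; when home the head rests on the upper tongue and this point is 110 mm above the table
- pin (a joint): how far the pin has been pushed down, in m: 0 = 22 mm proud, 0.022 = fully home with its head on the bracket. It moves straight down, is held by friction (pushing takes 6 to 8 N) and stays where it is left
- pot: loose terracotta pot, 90 mm across, 85 mm high, to be left alone; origin: centre of its underside
- candle: loose white pillar candle, 60 mm across, 80 mm high, to be left alone; origin: centre of its underside
- jar: loose glass jar with steel cap, 64 mm across, 95 mm high, to be left alone; origin: centre of its underside

How it is judged:
By the outcome, as a careful person would: the job done as asked, in the order asked, and still so for the second after the job is handed in, while the arm keeps its last pose, push and grip.
It also fails if it takes over 54 s, if anything falls off the work surface, if the arm or the gripper's body presses on something with over 40 N, if the wrist force passes 120 N, or if a joint passes its speed limit or range.

## Working session

There is one attempt and no reset: what is moved stays moved. The work goes in short steps, Python scripts to look and compute and a tool call to move; the robot and the scene stay as the last step left them, time stands still between calls to the robot, and variables do not carry over. Pictures are saved under pics/ and viewed, at most 10 in all, crops included, and the job is handed in when it is done.

Besides the shell and the picture viewer there is one more tool, called after "Request:" by a JSON object that holds its "api" and its "payload". apply_moves: Moves the arm, as the interface text tells. Its arguments: {"type":"object","properties":{"targets":{"type":"array","items":{"type":"object","properties":{"dp":{"type":"array","items":{"type":"number"}},"yaw":{"type":"number"}}}},"grip":{"type":"number"},"squeeze":{"type":"number"}},"required":["targets"]}

```bash
mkdir -p pics; cat > h.py <<'E'
import numpy as np, cv2
from plant import get_state, cams, r
def cap(n,f=None):
    c=cams.capture(n)
    if f: cv2.imwrite('pics/'+f,c['image'][:,:,::-1])
    return c
def pts(c):
    """world point per pixel from range image"""
    h,w=c['range_z'].shape
    u,v=np.meshgrid(np.arange(w),np.arange(h))
    K=np.array([[c['fx'],0,c['cx']],[0,c['fy'],c['cy']],[0,0,1.]])
    p=cv2.undistortPoints(np.stack([u,v],-1).reshape(-1,1,2).astype(float),K,np.array([c['k1'],0,0,0,0.])).reshape(h,w,2)
    z=c['range_z']
    X=np.dstack([p[...,0]*z,p[...,1]*z,z])
    return (X-c['t'])@c['R']
E
python3 - <<'E'
from h import *
s=get_state(); print(s)
for n in('top','side'):
    c=cap(n,n+'1.png'); np.savez(n+'1.npz',P=pts(c),im=c['image'],z=c['range_z']); print(n,c['fx'],c['k1'],-c['R'].T@c['t'])
E
```

```text
{'time_s': 0.0, 'joints': array([-5.60306937e+01,  2.05914819e+01,  6.33060617e-01, -2.09628367e-02,
       -7.01364900e+01, -1.65055624e+01]), 'qd': array([-0.11223255, -0.095605  , -0.03312784,  0.00583393,  0.09366855,
        0.03220359]), 'joint_torque': array([ 4.92872332e-04, -5.82720244e+01,  2.93052399e+01,  6.99735001e+00,
        6.73428556e-03, -2.09383011e-04]), 'tcp_pos': array([ 0.20239261, -0.64345412,  0.24761407]), 'eef_rot': array([ 1.79903401e+02, -8.07357032e-03, -1.62543388e+02]), 'contact_force': array([ 0.26820737,  0.20765594, -0.35041059]), 'moment': array([-0.00828944, -0.0231877 , -0.04186303]), 'gripper_force': 0.0, 'gripper_width': 0.08754813354585385}
top 522.3933923826334 -0.11506480645115764 [0.38057299 0.06633716 1.12716042]
side 443.96635801083437 -0.06002336198068875 [0.21802723 0.86800594 0.64660024]
```

View pics/top1.png

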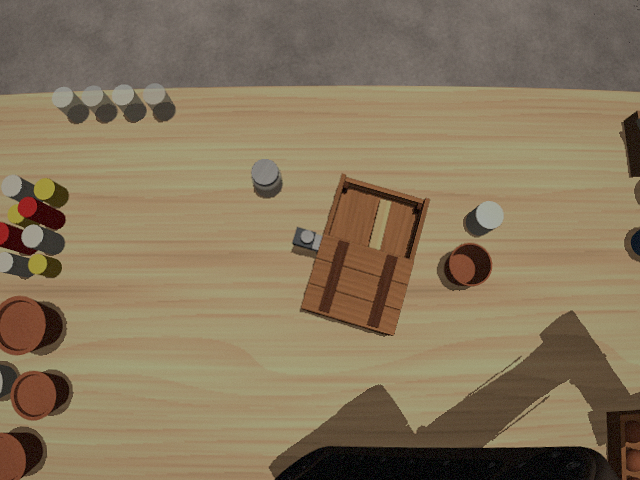

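View pics/side1.png

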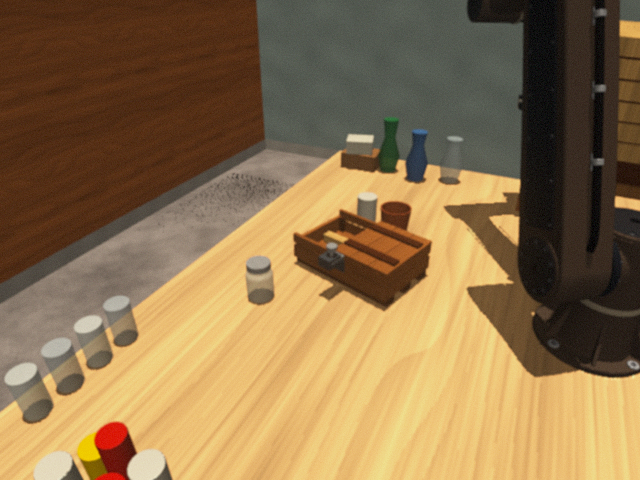

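The top view shows the crate at about (365,255), with its +x axis pointing up and slightly right. The pin is at (307,237), the stake is at (381,223) in the opening, and the jar, candle and pot are clear to the sides. The side view confirms this. Next I'll measure.

```bash
python3 - <<'E'
from h import *
d=np.load('top1.npz');P,im=d['P'],d['im']
roi=np.zeros(P.shape[:2],bool); roi[165:345,285:440]=1
for (u,v) in [(307,237),(381,223),(385,203),(377,244),(350,290),(240,300),(354,210),(342,240),(485,215),(265,170),(468,265)]: print((u,v),P[v,u].round(4))
# cover top / crate rectangle
m=roi&(P[...,2]>.06)&(P[...,2]<.112); m[:,:]&=True
n,l,s,c=cv2.connectedComponentsWithStats(cv2.morphologyEx(m.astype(np.uint8),cv2.MORPH_OPEN,np.ones((2,2))))
k=1+np.argmax(s[1:,4]); print(s)
cov=roi&(P[...,2]>.092)&(P[...,2]<.101)
q=P[cov][:,:2]
print('cover',cv2.minAreaRect((q*1000).astype(np.float32)),P[cov][:,2].mean())
pin=np.zeros_like(roi); pin[228:248,298:316]=1; pin&=(P[...,2]>.12)
print('pin',P[pin].mean(0),pin.sum(),np.ptp(P[pin],0))
hsv=cv2.cvtColor(im,cv2.COLOR_RGB2HSV)
st=np.zeros_like(roi); st[190:260,360:400]=1; st&=(P[...,2]>.045)&(P[...,2]<.065)&(hsv[...,2]>150)
q=P[st]; print('stake',st.sum(),q[:,2].mean(),cv2.minAreaRect((q[:,:2]*1000).astype(np.float32)))
print(cv2.boxPoints(cv2.minAreaRect((q[:,:2]*1000).astype(np.float32))))
E
```

```text
(307, 237) [0.5622 0.0849 0.1314]
(381, 223) [ 0.6057 -0.0692  0.0535]
(385, 203) [ 0.6486 -0.0786  0.055 ]
(377, 244) [ 0.5614 -0.0599  0.0512]
(350, 290) [0.462  0.0009 0.0959]
(240, 300) [0.4486 0.2319 0.0015]
(354, 210) [ 0.6395 -0.0146  0.0299]
(342, 240) [0.562  0.0155 0.0974]
(485, 215) [ 0.6166 -0.2837  0.0795]
(265, 170) [0.7103 0.1723 0.0933]
(468, 265) [ 0.5215 -0.2632  0.0071]
[[     0      0    640    480 298166]
 [   294    175    137    162   9034]]
cover ((545.1935424804688, -8.439834594726562), (242.09188842773438, 287.4925842285156), 73.26943969726562) 0.09813927889643784
pin [0.56420827 0.08466564 0.12712367] 138 [0.02517687 0.02346301 0.00978989]
stake 497 0.05430661025950116 ((603.834228515625, -66.94654846191406), (21.395994186401367, 106.9470443725586), 74.82533264160156)
[[549.42487  -63.27417 ]
 [652.6429   -91.26889 ]
 [658.2436   -70.61893 ]
 [555.0256   -42.624207]]
```

Request:
{"api": "apply_moves", "payload": {"targets": [{"dp":[0.361,0.729,-0.03],"yaw":-32.5},{"dp":[0.361,0.729,-0.03],"yaw":-32.5},{"dp":[0.361,0.729,-0.03],"yaw":-32.5},{"dp":[0.361,0.729,-0.03],"yaw":-32.5},{"dp":[0.361,0.729,-0.03],"yaw":-32.5},{"dp":[0.361,0.729,-0.03],"yaw":-32.5},{"dp":[0.361,0.729,-0.03],"yaw":-32.5},{"dp":[0.361,0.729,-0.03],"yaw":-32.5},{"dp":[0.361,0.729,-0.03],"yaw":-32.5},{"dp":[0.361,0.729,-0.03],"yaw":-32.5},{"dp":[0.361,0.729,-0.03],"yaw":-32.5},{"dp":[0.361,0.729,-0.03],"yaw":-32.5},{"dp":[0.361,0.729,-0.03],"yaw":-32.5},{"dp":[0.361,0.729,-0.03],"yaw":-32.5},{"dp":[0.361,0.729,-0.03],"yaw":-32.5},{"dp":[0.361,0.729,-0.03],"yaw":-32.5},{"dp":[0.361,0.729,-0.03],"yaw":-32.5},{"dp":[0.361,0.729,-0.03],"yaw":-32.5},{"dp":[0.361,0.729,-0.03],"yaw":-32.5},{"dp":[0.361,0.729,-0.03],"yaw":-32.5}], "grip": 1}}

```text
time_s: 1.77
tcp_pos: [0.5645, 0.0883, 0.218]
eef_rot: [-180.0, -0.0, 165.0]
contact_force: [0.4, -0.7, 0.6]
gripper_width: 0.0008
gripper_force: 0.0
```

```bash
cat >> h.py <<'E'
from scipy.spatial.transform import Rotation as Rot
def wrist(f=None):
    s=get_state(); c=cap('wrist',f)
    W=np.eye(4); W[:3,:3]=Rot.from_euler('xyz',s['eef_rot'],degrees=True).as_matrix(); W[:3,3]=s['tcp_pos']
    T=np.linalg.inv(W@c['T_tool_cam']); c['R'],c['t']=T[:3,:3],T[:3,3]
    return s,c,pts(c)
E
python3 - <<'E'
from h import *
s,c,P=wrist('w1.png'); np.savez('w1.npz',P=P,im=c['image'])
print(s['tcp_pos'],s['joints'].round(1))
m=(P[...,2]>.1275)&(P[...,2]<.136)&(np.hypot(P[...,0]-.564,P[...,1]-.085)<.03)
print('wrist pin',m.sum(), m.any() and (P[m].mean(0),cv2.minEnclosingCircle((P[m][:,:2]*1000).astype(np.float32))))
P=np.load('top1.npz')['P'];m=(P[...,2]>.1275)&(P[...,2]<.136)&(np.hypot(P[...,0]-.564,P[...,1]-.085)<.03)
print('top pin',m.sum(), P[m].mean(0),cv2.minEnclosingCircle((P[m][:,:2]*1000).astype(np.float32)))
E
```

```text
[0.56449944 0.08827507 0.21804236] [  28.5   12.1  -15.2   -0.   -62.7 -133.5]
wrist pin 22 (array([0.56266268, 0.08761574, 0.12773893]), ((563.1214599609375, 87.06626892089844), 11.185894966125488))
top pin 61 [0.56531697 0.08342243 0.12878895] ((564.1498413085938, 84.27496337890625), 12.506041526794434)
```

View pics/w1.png

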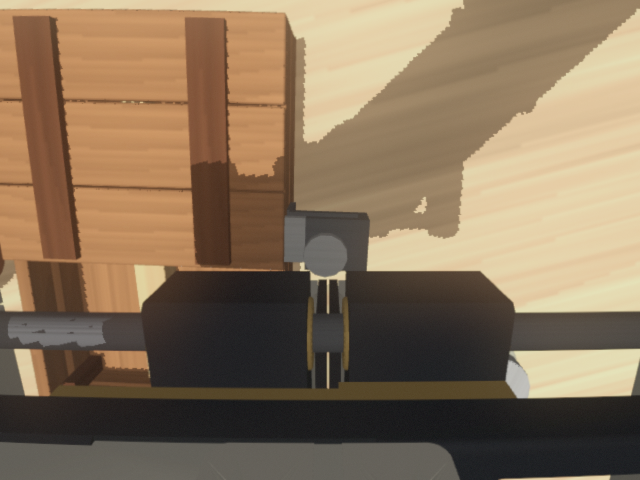

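The wrist view shows the pin head at about (326,255), just behind the fingers in the image. The cover is at upper left.

```bash
python3 - <<'E'
from h import *
d=np.load('w1.npz');P,im=d['P'],d['im']
print(P[255,326],P[240,326],P[225,340], P[150,150],P[268,326])
# circle from colour edges
g=cv2.cvtColor(im,cv2.COLOR_RGB2GRAY)
m=np.zeros_like(g);m[228:276,300:352]=255
print('grey',g[255,326],g[225,350],g[255,296])
b=((g>g[255,326]-12)&(m>0)).astype(np.uint8)
b=((abs(g.astype(int)-int(g[255,326]))<15)&(m>0)).astype(np.uint8)
n,l,s,cc=cv2.connectedComponentsWithStats(b); k=l[255,326];print(s[k],cc[k])
# cover edge lines: front edge (top surface boundary at z~.098)
cov=(P[...,2]>.09)&(P[...,2]<.102)
e=[]
for u in range(80,180,4):
    v=np.where(cov[150:300,u])[0]; e.append(P[150+v.max()-1,u])
e=np.array(e); a=np.polyfit(e[:,1],e[:,0],1);print('cover edge x=',a,'yaw',-np.degrees(np.arctan(a[0])),e.mean(0), np.std(e[:,0]-np.polyval(a,e[:,1])))
e=[]
for v in range(30,150,5):
    u=np.where(cov[v,250:310])[0]; e.append(P[v,250+u.max()-1])
e=np.array(e); a=np.polyfit(e[:,0],e[:,1],1);print('cover side y=',a,'yaw',np.degrees(np.arctan(a[0])),e.mean(0))
E
```

```text
[0.56486602 0.08754175 0.12482244] [0.55579304 0.08996871 0.12631618] [0.55516184 0.09911385 0.10164335] [ 0.48049717 -0.00195197  0.09630255] [0.57184203 0.0856844  0.12687624]
grey 109 75 105
[ 300  228   47   48 1565] [322.62300319 254.14313099]
cover edge x= [0.30924393 0.55819027] yaw -17.183906056887665 [ 0.54507947 -0.04239629  0.09694177] 0.00039438549426999177
cover side y= [-0.30888115  0.23231658] yaw -17.164932798506577 [0.4676262  0.08787566 0.09631293]
```

Request:
{"api": "apply_moves", "payload": {"targets": [{"dp":[0,0,-0.03]},{"dp":[0,0,-0.054]},{"dp":[0,0,-0.06]},{"dp":[0,0,-0.064]},{"dp":[0,0,-0.068]},{"dp":[0,0,-0.072]},{"dp":[0,0,-0.076]},{"dp":[0,0,-0.076]}]}}

```text
$.targets[0]: bad value
```

Request:
{"api": "apply_moves", "payload": {"targets": [{"dp":[0,0,-0.03],"yaw":0},{"dp":[0,0,-0.054],"yaw":0},{"dp":[0,0,-0.06],"yaw":0},{"dp":[0,0,-0.064],"yaw":0},{"dp":[0,0,-0.068],"yaw":0},{"dp":[0,0,-0.072],"yaw":0},{"dp":[0,0,-0.076],"yaw":0},{"dp":[0,0,-0.076],"yaw":0}]}}

```text
time_s: 2.48
tcp_pos: [0.5642, 0.0851, 0.1435]
eef_rot: [179.9, 0.1, 165.0]
contact_force: [0.3, -0.2, 0.1]
gripper_width: 0.0005
gripper_force: 0.0
```

Request:
{"api": "apply_moves", "payload": {"targets": [{"dp":[0,0,-0.003],"yaw":0},{"dp":[0,0,-0.006],"yaw":0},{"dp":[0,0,-0.008],"yaw":0}]}}

```text
time_s: 2.73
tcp_pos: [0.5642, 0.0851, 0.1357]
eef_rot: [179.9, 0.1, 165.0]
contact_force: [-1.5, -1.3, 4.7]
gripper_width: 0.0005
gripper_force: 2.8
```

Request:
{"api": "apply_moves", "payload": {"targets": [{"dp":[0,0,-0.002],"yaw":0},{"dp":[0,0,-0.004],"yaw":0}]}}

```text
time_s: 2.9
tcp_pos: [0.5643, 0.0851, 0.132]
eef_rot: [179.9, 0.1, 165.0]
contact_force: [-8.0, -0.2, 27.7]
gripper_width: 0.0001
gripper_force: 14.6
```

Request:
{"api": "apply_moves", "payload": {"targets": [{"dp":[0,0,0.02],"yaw":0},{"dp":[0,0,0.05],"yaw":0},{"dp":[-0.02,0,0.08],"yaw":0},{"dp":[0.04,-0.02,0.1],"yaw":0},{"dp":[0.04,-0.02,0.1],"yaw":0},{"dp":[0.04,-0.02,0.1],"yaw":0}], "grip": -1}}

```text
time_s: 3.4
tcp_pos: [0.6076, 0.0645, 0.2339]
eef_rot: [179.8, 0.3, 164.9]
contact_force: [0.9, -0.6, -0.1]
gripper_width: 0.0346
gripper_force: 0.0
```

```bash
python3 - <<'E'
from h import *
c=cap('side'); im=c['image'][215:295,285:375]; cv2.imwrite('pics/s2.png',cv2.resize(im[:,:,::-1],None,fx=6,fy=6,interpolation=cv2.INTER_CUBIC))
P=pts(c); m=np.zeros(P.shape[:2],bool); m[230:275,310:350]=1; 
n=m&(np.hypot(P[...,0]-.564,P[...,1]-.086)<.02)&(P[...,2]>.09); print(np.percentile(P[n][:,2],[50,80,90,95,99]),n.sum())
s,c,P=wrist('w2.png'); np.savez('w2.npz',P=P,im=c['image'])
n=(np.hypot(P[...,0]-.564,P[...,1]-.086)<.03)&(P[...,2]<.14)&(P[...,2]>.08); print(n.sum(), n.any() and np.percentile(P[n][:,2],[50,80,90,95,99]))
E
```

```text
[0.10400424 0.10892279 0.10948588 0.10987588 0.11130478] 143
4695 [0.10215337 0.10873777 0.10932868 0.10968322 0.1102854 ]
```

View pics/s2.png

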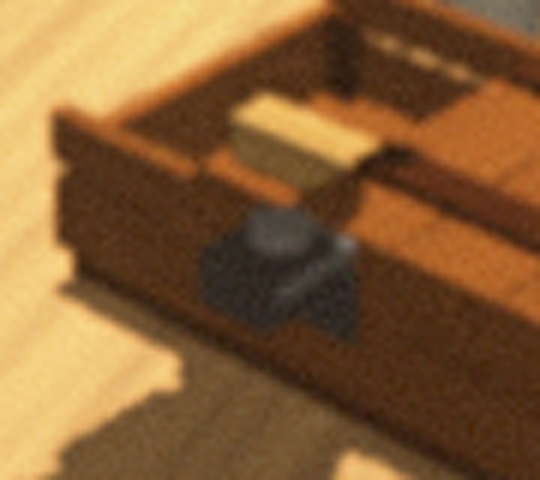

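View pics/w2.png

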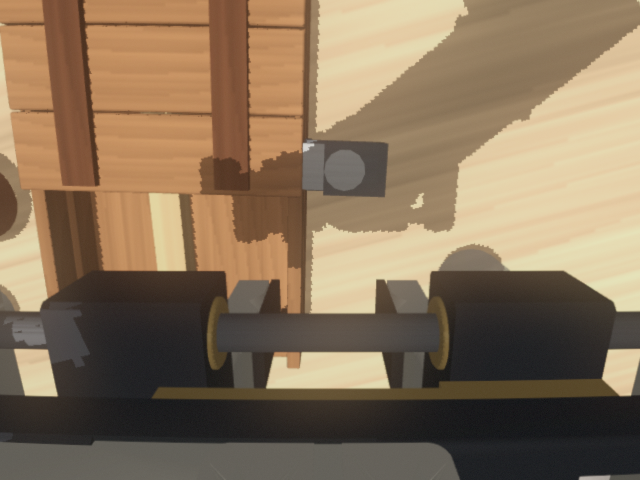

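The side crop shows the pin head sitting on the bracket, and the depth puts its top at 0.110, so it is home. The wrist view shows the head at (344,170) flat on the bracket and the stake strip at (168,230).

```bash
python3 - <<'E'
from h import *
for f in('w2','top1'):
    d=np.load(f+'.npz');P,im=d['P'],d['im']
    hsv=cv2.cvtColor(im,cv2.COLOR_RGB2HSV)
    m=(P[...,2]>.047)&(P[...,2]<.062)&(np.hypot(P[...,0]-.60,P[...,1]+.067)<.075)&(hsv[...,2]>140)
    m=cv2.erode(m.astype(np.uint8),np.ones((2,2)) if f!='w2' else np.ones((3,3)))>0
    q=P[m]; mu=q.mean(0); a=np.linalg.svd(q[:,:2]-mu[:2],full_matrices=False)[2][0]
    a*=np.sign(a[0]); t=(q[:,:2]-mu[:2])@a; w=(q[:,:2]-mu[:2])@[-a[1],a[0]]
    print(f,m.sum(),mu,np.degrees(np.arctan2(a[1],a[0])),t.min(),t.max(),w.min(),w.max(),'head',mu[:2]+a*t.max(),'ymid@x.63',mu[1]+(0.63-mu[0])*a[1]/a[0])
E
```

```text
w2 1945 [ 0.58110943 -0.05837751  0.05292439] -13.93659718698274 -0.03004334154483775 0.031765356114923975 -0.01173272599968761 0.011252718813311946 head [ 0.6119397  -0.06602813] ymid@x.63 -0.0705098479811456
top1 447 [ 0.60348568 -0.0677567   0.05431821] -14.919886560258362 -0.052640985184394994 0.05149087371645422 -0.010233012283778096 0.010624704042467233 head [ 0.65324063 -0.08101396] ymid@x.63 -0.0748214661552265
```

Request:
{"api": "apply_moves", "payload": {"targets": [{"dp":[0.032,-0.138,0],"yaw":0.5},{"dp":[0.032,-0.138,0],"yaw":0.5},{"dp":[0.032,-0.138,0],"yaw":0.5},{"dp":[0.032,-0.138,0],"yaw":0.5},{"dp":[0.032,-0.138,-0.03],"yaw":0.5},{"dp":[0.032,-0.138,-0.06],"yaw":0.5},{"dp":[0.032,-0.138,-0.06],"yaw":0.5},{"dp":[0.032,-0.138,-0.06],"yaw":0.5},{"dp":[0.032,-0.138,-0.06],"yaw":0.5}], "grip": -0.45}}

```text
time_s: 4.25
tcp_pos: [0.636, -0.0726, 0.1719]
eef_rot: [-180.0, 0.1, 165.5]
contact_force: [-0.1, 0.3, 1.5]
gripper_width: 0.0634
gripper_force: 0.0
```

```bash
python3 - <<'E'
from h import *
s,c,P=wrist('w3.png');np.savez('w3.npz',P=P,im=c['image']); print(s['tcp_pos'],s['eef_rot'],s['gripper_width'],s['joints'].round(0))
E
```

```text
[ 0.63599639 -0.07258799  0.17192478] [-1.79982331e+02  5.56571569e-02  1.65519158e+02] 0.06344205633992665 [  11.   20.  -10.    0.  -60. -115.]
```

View pics/w3.png

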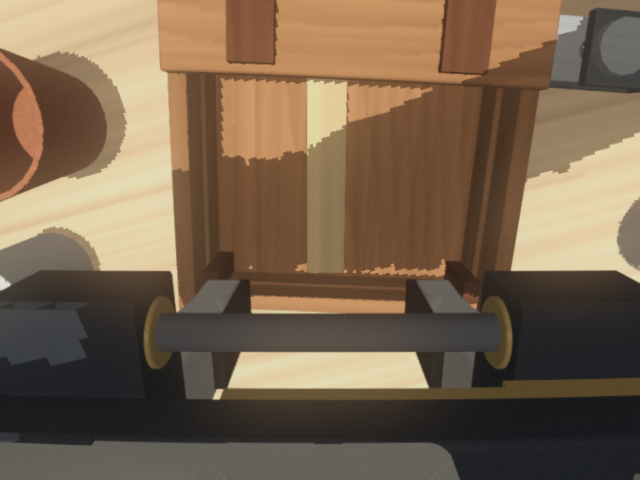

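The wrist view shows the stake running from (327,80) to its head at (327,272). It is centred and aligned between the jaws, and the far wall is just past the head at row 285.

```bash
python3 - <<'E'
from h import *
d=np.load('w3.npz');P=d['P']
for v in (100,180,230,260,266,270,272,274,278,284,290): print(v,P[v,327].round(4))
print(P[220,308:348:2].round(4)[[0,1,2,-3,-2,-1]])
n=np.array([np.cos(np.radians(-17.1)),np.sin(np.radians(-17.1))]);print('edge',P[74,300],P[74,300,:2]@n, 'wall',P[290,300],P[290,300,:2]@n)
E
```

```text
100 [ 0.5523 -0.0511  0.0531]
180 [ 0.5978 -0.0628  0.053 ]
230 [ 0.6284 -0.0707  0.053 ]
260 [ 0.6476 -0.0756  0.0534]
266 [ 0.6518 -0.0767  0.0526]
270 [ 0.6539 -0.0773  0.0542]
272 [ 0.6552 -0.0776  0.0541]
274 [ 0.6656 -0.0803  0.0286]
278 [ 0.6654 -0.0802  0.0371]
284 [ 0.6656 -0.0803  0.0479]
290 [ 0.6653 -0.0802  0.0592]
[[ 0.619  -0.0806  0.0538]
 [ 0.6195 -0.0794  0.0528]
 [ 0.6198 -0.0782  0.0529]
 [ 0.6243 -0.0599  0.0537]
 [ 0.625  -0.0587  0.0522]
 [ 0.6305 -0.0578  0.0293]]
edge [ 0.53996708 -0.06128839  0.09621711] 0.534118018019895 wall [ 0.66044796 -0.0967388   0.06071635] 0.6596966524312342
```

Request:
{"api": "apply_moves", "payload": {"targets": [{"dp":[0,0,-0.03],"yaw":0},{"dp":[0,0,-0.06],"yaw":0},{"dp":[0,0,-0.085],"yaw":0},{"dp":[0,0,-0.1],"yaw":0},{"dp":[0,0,-0.11],"yaw":0},{"dp":[0,0,-0.114],"yaw":0},{"dp":[0,0,-0.114],"yaw":0},{"dp":[0,0,-0.114],"yaw":0}]}}

```text
time_s: 4.97
tcp_pos: [0.6366, -0.0727, 0.0581]
eef_rot: [180.0, 0.1, 165.5]
contact_force: [0.3, -0.1, 1.0]
gripper_width: 0.0636
gripper_force: 0.0
```

Request:
{"api": "apply_moves", "payload": {"targets": [{"dp":[0,0,0],"yaw":0},{"dp":[0,0,0],"yaw":0},{"dp":[0,0,0],"yaw":0},{"dp":[0,0,0],"yaw":0},{"dp":[0,0,0],"yaw":0},{"dp":[0,0,0],"yaw":0},{"dp":[0,0,0],"yaw":0},{"dp":[0,0,0],"yaw":0}], "grip": 1, "squeeze": 5}}

```text
time_s: 5.63
tcp_pos: [0.6356, -0.0729, 0.0566]
eef_rot: [-180.0, -0.0, 165.5]
contact_force: [-0.7, -0.2, 1.4]
gripper_width: 0.024
gripper_force: 5.0
```

Request:
{"api": "apply_moves", "payload": {"targets": [{"dp":[0,0,0.005],"yaw":0},{"dp":[0,0,0.01],"yaw":0},{"dp":[0,0,0.015],"yaw":0},{"dp":[-0.001,0,0.02],"yaw":0},{"dp":[-0.001,0,0.025],"yaw":0},{"dp":[-0.002,0,0.03],"yaw":0},{"dp":[-0.002,0,0.03],"yaw":0},{"dp":[-0.002,0,0.03],"yaw":0}]}}

```text
time_s: 6.3
tcp_pos: [0.6338, -0.0728, 0.0872]
eef_rot: [180.0, 0.1, 165.5]
contact_force: [0.4, 0.0, -0.5]
gripper_width: 0.0239
gripper_force: 5.0
```

```bash
cat > tilt.py <<'E'
from h import *
import sys
s,c,P=wrist(sys.argv[1] if len(sys.argv)>1 else None); hsv=cv2.cvtColor(c['image'],cv2.COLOR_RGB2HSV)
t=s['tcp_pos']; u=np.array([np.cos(np.radians(-14.5)),np.sin(np.radians(-14.5))]); n=np.array([-u[1],u[0]])
d=P[...,:2]-t[:2]; a=d@u; w=d@n; z=c['range_z']
m=(abs(w)<.008)&(a<-.012)&(a>-.2)&(z>0)&(P[...,2]>.045)
m&=~((abs(P[...,2]-.098)<.008)&(a<-.08)&(P[...,2]<.108)&(P[...,0]<.56))
print(t.round(4),s['contact_force'].round(1),s['gripper_width'])
for lo in np.arange(-.2,-.01,.02):
    k=m&(a>=lo)&(a<lo+.02)
    if k.sum()>5: print(round(lo+.01,3),np.median(P[k][:,2]).round(4),k.sum(),hsv[k].mean(0).round())
E
python3 tilt.py
```

```text
[ 0.6338 -0.0728  0.0872] [ 0.4  0.  -0.5] 0.023898978588678767
-0.09 0.0698 2130 [ 20.  84. 219.]
-0.07 0.0726 2641 [ 20.  84. 213.]
-0.05 0.0758 2556 [ 18. 102. 149.]
-0.03 0.166 15178 [34. 41. 81.]
-0.01 0.0812 947 [ 18. 100. 143.]
```

Request:
{"api": "apply_moves", "payload": {"targets": [{"dp":[-0.001,0,0.005],"yaw":0},{"dp":[-0.002,0,0.01],"yaw":0},{"dp":[-0.003,0.001,0.015],"yaw":0},{"dp":[-0.003,0.001,0.02],"yaw":0},{"dp":[0.002,0,0.0215],"yaw":0},{"dp":[0.008,-0.002,0.023],"yaw":0},{"dp":[0.014,-0.004,0.0245],"yaw":0},{"dp":[0.02,-0.005,0.026],"yaw":0},{"dp":[0.026,-0.007,0.0275],"yaw":0},{"dp":[0.032,-0.008,0.029],"yaw":0},{"dp":[0.038,-0.01,0.03],"yaw":0},{"dp":[0.038,-0.01,0.03],"yaw":0}]}}

```text
time_s: 7.35
tcp_pos: [0.6729, -0.0833, 0.1165]
eef_rot: [-180.0, 0.0, 165.5]
contact_force: [-0.4, -0.0, -1.0]
gripper_width: 0.0241
gripper_force: 5.0
```

```bash
python3 tilt.py
```

```text
[ 0.6729 -0.0833  0.1165] [-0.4 -0.  -1. ] 0.024140432519510764
-0.11 0.0799 2043 [ 20.  82. 229.]
-0.09 0.0858 2291 [ 20.  82. 229.]
-0.07 0.092 2355 [ 20.  86. 209.]
-0.05 0.0981 2392 [ 18. 102. 147.]
-0.03 0.1954 15106 [21. 45. 82.]
-0.01 0.1084 980 [ 18. 100. 143.]
```

Request:
{"api": "apply_moves", "payload": {"targets": [{"dp":[0.008,-0.002,0.005],"yaw":0},{"dp":[0.016,-0.004,0.011],"yaw":0},{"dp":[0.024,-0.006,0.017],"yaw":0},{"dp":[0.032,-0.008,0.023],"yaw":0},{"dp":[0.038,-0.01,0.031],"yaw":0},{"dp":[0.044,-0.011,0.039],"yaw":0},{"dp":[0.05,-0.013,0.047],"yaw":0},{"dp":[0.055,-0.014,0.055],"yaw":0},{"dp":[0.057,-0.015,0.063],"yaw":0},{"dp":[0.057,-0.015,0.063],"yaw":0}]}}

```text
time_s: 8.23
tcp_pos: [0.7297, -0.0981, 0.1817]
eef_rot: [180.0, 0.2, 165.5]
contact_force: [0.1, -0.9, -0.0]
gripper_width: 0.0238
gripper_force: 5.0
```

```bash
python3 tilt.py; python3 -c "
from h import *
c=cap('side','s4.png')"
```

```text
[ 0.7297 -0.0981  0.1817] [ 0.1 -0.9 -0. ] 0.02378416244797567
-0.13 0.089 816 [ 19.  90. 213.]
-0.11 0.1012 1251 [ 19.  89. 214.]
-0.09 0.1156 1489 [ 19.  89. 214.]
-0.07 0.1302 1714 [ 19.  94. 191.]
-0.05 0.1444 1989 [ 18. 101. 142.]
-0.03 0.2607 15040 [19. 48. 81.]
-0.01 0.1686 1055 [ 18. 100. 141.]
```

View pics/s4.png

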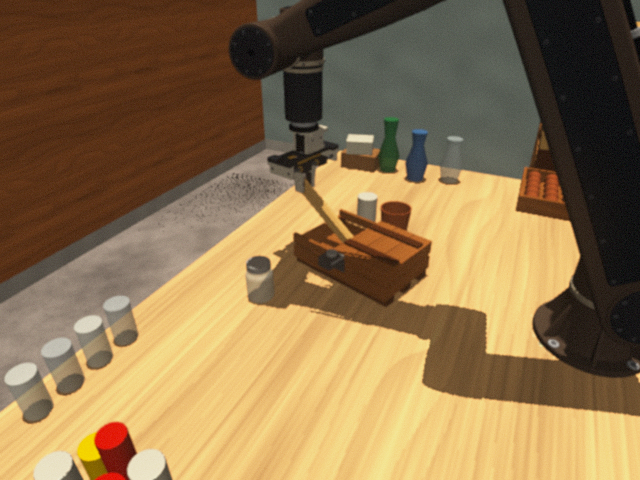

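The side view shows the stake tilted about 35° and held at the gripper near (305,185), with its point in the opening at (350,240). The jar, candle and pot are unmoved. I'll clamp harder and lift.

Request:
{"api": "apply_moves", "payload": {"targets": [{"dp":[0,0,0],"yaw":0},{"dp":[0,0,0],"yaw":0},{"dp":[0,0,0],"yaw":0},{"dp":[0.007,-0.002,0.002],"yaw":0},{"dp":[0.014,-0.004,0.005],"yaw":0},{"dp":[0.02,-0.005,0.01],"yaw":0},{"dp":[0.02,-0.005,0.02],"yaw":0},{"dp":[0.02,-0.005,0.03],"yaw":0},{"dp":[0.02,-0.005,0.045],"yaw":0},{"dp":[0.02,-0.005,0.06],"yaw":0},{"dp":[0.02,-0.005,0.075],"yaw":0},{"dp":[0.02,-0.005,0.09],"yaw":0},{"dp":[0.02,-0.005,0.105],"yaw":0},{"dp":[0.02,-0.005,0.12],"yaw":0},{"dp":[0.02,-0.005,0.135],"yaw":0},{"dp":[0.02,-0.005,0.15],"yaw":0},{"dp":[0.02,-0.005,0.165],"yaw":0},{"dp":[0.02,-0.005,0.175],"yaw":0},{"dp":[0.02,-0.005,0.18],"yaw":0},{"dp":[0.02,-0.005,0.18],"yaw":0}], "squeeze": 35}}

```text
time_s: 10.0
tcp_pos: [0.7488, -0.1029, 0.3615]
eef_rot: [180.0, 0.1, 165.5]
contact_force: [-0.2, 0.0, -0.5]
gripper_width: 0.0239
gripper_force: 35.0
```

```bash
python3 tilt.py; python3 - <<'E'
from h import *
c=cap('side','s5.png');P=pts(c);t=get_state()['tcp_pos'];hsv=cv2.cvtColor(c['image'],cv2.COLOR_RGB2HSV)
u=np.array([np.cos(np.radians(-14.5)),np.sin(np.radians(-14.5))]);d=P[...,:2]-t[:2]
m=(abs(d@[-u[1],u[0]])<.03)&(d@u<.04)&(d@u>-.3)&(P[...,2]>.115)&(P[...,2]<t[2]-.02)
print(m.sum(),P[m].min(0),P[m].max(0),P[m][np.argsort(P[m][:,2])[:5]].round(3))
E
```

```text
[ 0.7488 -0.1029  0.3615] [-0.2  0.  -0.5] 0.023896923823586033
-0.13 0.2694 810 [ 19.  90. 212.]
-0.11 0.2815 1266 [ 19.  90. 212.]
-0.09 0.296 1494 [ 19.  89. 212.]
-0.07 0.3104 1713 [ 19.  93. 192.]
-0.05 0.3244 1997 [ 18. 100. 144.]
-0.03 0.4405 15047 [36. 40. 79.]
-0.01 0.3484 1052 [ 18. 100. 142.]
1050 [ 0.56788129 -0.10592709  0.21027349] [ 0.75537533 -0.04726639  0.33875506] [[ 0.578 -0.055  0.21 ]
 [ 0.574 -0.052  0.212]
 [ 0.572 -0.053  0.212]
 [ 0.571 -0.059  0.213]
 [ 0.58  -0.054  0.213]]
```

View pics/s5.png

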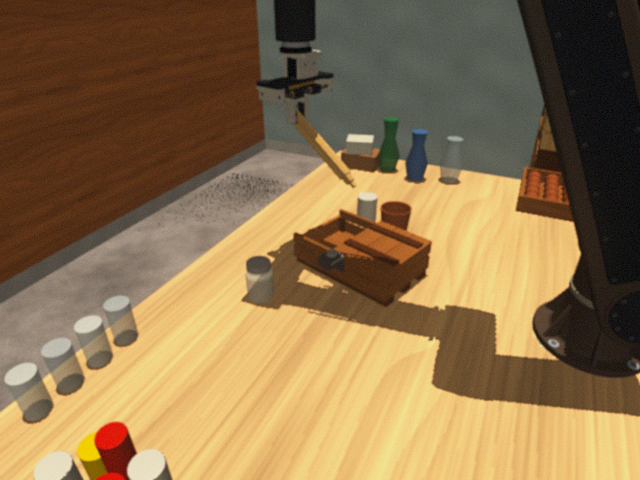

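The stake hangs free with its point at (353,184). Its lowest point is at z ≈ 0.21 m, about 11 cm above the cover, and everything else is standing where it was. I'll let it settle and hand in.

Request:
{"api": "apply_moves", "payload": {"targets": [{"dp":[0,0,0],"yaw":0},{"dp":[0,0,0],"yaw":0},{"dp":[0,0,0],"yaw":0},{"dp":[0,0,0],"yaw":0},{"dp":[0,0,0],"yaw":0},{"dp":[0,0,0],"yaw":0}]}}

```text
time_s: 10.6
tcp_pos: [0.7486, -0.1029, 0.3594]
eef_rot: [-180.0, -0.0, 165.5]
contact_force: [0.6, 0.5, -0.1]
gripper_width: 0.0241
gripper_force: 35.0
```

```bash
python3 -c "
from h import *
print(r.close_job())"
```

```text
the job is handed in; nothing more can be done
None
```

The pin is fully home and the stake is out, held still about 11 cm above the cover; the pot, candle and jar stand where they were, and the job was handed in at about 10.6 s (it returned no verdict).

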